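# Fit the grating insert and park the food holder of a kitchen grater

## Task

Get the kitchen grater ready to put away: press the grating insert (the one covered with raised teeth, not the one with the single blade) down into the empty opening of the grater until the spring clips have snapped over both its ends. Then slide the food holder along its rails over the insert, past its detent and fully home against the end stops, so that the teeth are covered. Leave everything else where it is.

Things in the scene. Friction and masses are not known exactly. Their poses are not given: they have to be found in the camera images.
- grater: The grater, fixed to the worktop: a clear catch box under a white frame 220 mm long (its x axis) and 126 mm wide (y); origin on the worktop under its middle. Its top plate (deck) is 80 mm above the worktop, the rail along each side 8 mm higher. The food holder starts at the -x end, near the robot; the +x half has the empty opening for an insert
- well (a point): Where the centre of a seated insert lies: 45 mm from the grater's middle along +x, 74 mm above the worktop (6 mm below the deck, so the insert is flush); axes as the grater's. The opening is 55 mm along x; each x side has a finger notch in the middle, 42 mm wide (y), 28 mm long (x), open to the catch box below, so fingers gripping the insert's long edges can go down with it
- grating_insert_centre (a point): Centre (half-way up) of the loose grating insert: a grey plastic frame 50 mm (its x) by 90 mm (its y) and 12 mm thick, 50 to 100 g, with a steel top covered with 3 mm raised round teeth; lies flat on the worktop, teeth up. The y ends are 8 mm thick tongues, chamfered below. Grip it across its 50 mm width. It fits either way round, its x axis along the grater's x axis
- slicing_insert_centre (a point): Centre of the other insert, same frame and size, but with one slanted flat steel blade and a dark slot on top; lies flat on the worktop and must stay there. The two inserts may have changed places
- holder (a joint): Position of the food holder on its rails in m: 0 at the end near the robot, growing along the grater's +x to 0.113, home against the end stops right over the insert; starts between 0 and 0.015. It slides with about 1 N of drag and stays where left; a pair of sprung detents adds about 3 N in the last 8 mm and, once passed (about 3 mm before home), pulls it home
- holder_knob (a point): Centre of the round black knob on the food holder, 122.5 mm above the worktop: 47 mm across, its top 13 mm above this point, its neck from 7 mm below. The holder is a grey plate 66 mm (x) by 139 mm (y) under it, top 19 mm and underside 8 mm above the deck, so an insert that stands proud blocks it. Axes as the grater's
- salt: Salt shaker, 44 mm across and 90 mm tall, behind the grater; origin at its foot. Leave it
- cup: White coffee mug, 60 mm across and 49 mm tall, on the right; origin at its foot. Leave it
- tin: Low tin, 75 mm across and 58 mm tall, on the left; origin at its foot. Leave it
- spoon: Teaspoon, 132 mm long, lying on the right. Leave it
- clip_left_nose (a point): Nose of the spring clip at the +y end of the opening: a steel leaf 24 mm wide with a round nose of 3 mm radius (this is its centre), 45 mm from the well's centre. An insert put in loosely rests on both noses about 10 mm too high; pressing it down with about 10 N spreads each clip by 3 mm until it snaps under the noses
- clip_right_nose (a point): The same at the -y end of the opening

How it is judged:
On the way:
1. the grating insert is snapped in under both clips while the food holder is still clear of it (horizontal distance between grating_insert_centre and well below 0.005 m and z of grating_insert_centre in the frame of well between -0.003 and 0.003 m and angle between grating_insert_centre's own z axis and vertical below 0.04 rad and value of joint holder below 0.05 m), for 0.2 s.
At the end, for the whole second after the job is handed in: The grating insert lies snapped in the grater (centre within 5 mm across and 3 mm in height of its seat, level within 0.04 rad), the food holder is home (joint above 0.110 of 0.113 m) and the slicing insert is within 30 mm of where it lay (horizontal distance between grating_insert_centre and well below 0.005 m and z of grating_insert_centre in the frame of well between -0.003 and 0.003 m and angle between grating_insert_centre's own z axis and vertical below 0.04 rad and value of joint holder above 0.11 m and distance of slicing_insert_centre from where it was at the start of the episode below 0.03 m); the robot touches nothing.
It fails at once if the slicing insert is moved by more than 30 mm (distance of slicing_insert_centre from where it was at the start of the episode above 0.03 m).
It fails at once if the salt shaker, mug, tin or teaspoon is pushed more than 30 mm or tipped over (distance of any of salt, cup, tin, spoon from where it was at the start of the episode above 0.03 m or angle between any of salt, cup, tin's own z axis and vertical above 0.5 rad).
It also fails if it takes over 48 s, if anything falls off the work surface, if the arm or the gripper's body presses on something with over 40 N, if the wrist force passes 120 N, or if a joint passes its speed limit or range.

## Robot

A 7-joint arm with a two-finger parallel gripper is mounted at the origin on a cart in front of the work surface, level with it; the furniture and walls round the work are solid. World frame = base frame: x ahead of the robot, y to its left, z up, the work surface at z = 0. Lengths are in m, angles in rad, forces in N, time in s.
With the tool pointing down it reaches from about 0.35 to 0.9 m from the base axis. Payload 19.9 kg.
Tool frame: the origin (TCP) lies between the finger pads; the fingertips stand 19 mm ahead of it and the grasp point (between the pads) is the TCP; z points along the fingers, y is the direction in which the jaws open and shut (so a half turn about z gives the same grasp; the last joint's range is limited). The gripper opens to 94 mm and grips with 3 to 60 N. Pads are 16 mm wide; open, the fingers measure 119 mm over their backs; the gripper's body (75 mm by 177 mm) begins 78 mm behind the grasp point.
Start: joints at [1.306, 0.417, -0.01, 1.614, 0.005, 1.111, -0.053], TCP at [0.139, -0.609, 0.224] pointing down, gripper open.
Joint ranges: [-2.81, 2.81], [-0.39, 2.02], [-1.27, 1.25], [0.06, 2.57], [-1.19, 4.33], [0.19, 2], [-2.82, 2.82]. Speed limits (rad/s): [1.89, 1.89, 2.39, 2.39, 3.01, 3.01, 3.01].

## Interface

Orientations are given as a 3x3 rotation matrix whose columns are the frame's x, y, z axes.
In Python, from rig import robot gives the robot as it stands. Calls block until the motion is done:
- robot.move_ptp(position, orientation): joint-space move of the TCP to a pose.
- robot.move_linear(position, velocity=0.15, frame=None, threshold=None): straight line of the TCP; frame=None keeps the orientation; velocity is the mean speed in m/s. With threshold (N) it stops when the force on the tool has changed by that much, and returns True; else False.
- robot.goto_joints(angles): joint-space move.
- robot.gripper_to(opening): finger opening in m; the grip force is fixed at half the most; returns when the fingers have stopped.
- robot.pause(seconds).
- robot.ik(position, orientation): joint angles nearest the present ones, or None.
- robot.get_state(): the state.
- robot.grab_frame(name): name is "scene" or "top" or "wrist"; returns the picture (420x560x3 uint8, red, green, blue); there is no depth.
- robot.camera_info(name): a dict with "fx", "fy", "cx", "cy" (pixels), "rvec" (rotation vector, rad) and "tvec" (3), from world to camera coordinates, as OpenCV has them. Camera axes: x right, y down, z forward; pixel columns grow to the right and rows downward; lengths in m; the calibration is good to about 2 mm. A picture is of the moment at which its call begins: read the wrist's pose just before it. camera_info takes no time and is no camera call; for the wrist camera it gives the pose at the moment of the call.
A pose or a line that the arm cannot do raises robot.PlanningError and nothing moves.
- robot.sign_off(): hands the job in, once; it reports no verdict.
The state is a dict: "time": time; "qpos": joint angles; "joint_vel": joint speeds; "effort": joint torques, N m; "ee_pos": TCP position; "tool_rot": TCP orientation; "force": force on the tool from outside, world axes, zero at the start; "moment": the same for the moment, N m; "opening": finger opening in m.
Only numpy, scipy, OpenCV 4.12 (cv2) and the standard library are available. Lean on these libraries where they do the work, as an engineer would, in place of code of your own. Each camera call takes 0.05 s, during which the arm holds its last target. There are 200 camera calls.

## Working session

There is one attempt and no reset: what is moved stays moved. The work goes in short steps, each a Python script; the robot and the scene stay as the last script left them, time stands still between calls to the robot, and variables do not carry over. Pictures are saved under pics/ and viewed, about 8 in all and at most 12, crops included, and the job is handed in when it is done.

```bash
mkdir -p pics; ls
python3 - <<'E'
from rig import robot
import cv2
for n in ("scene","top"):
    im=robot.grab_frame(n); cv2.imwrite(f"pics/{n}0.png",im[:,:,::-1])
    print(robot.camera_info(n))
E
```

```text
pics
{'fx': 489.43531933394894, 'fy': 489.43531933394894, 'cx': 281.1677392890589, 'cy': 215.2088776425217, 'rvec': array([ 2.28337551, -0.51815084,  0.22093762]), 'tvec': array([-0.55677064,  0.20646178,  1.32221984])}
{'fx': 474.97696317830184, 'fy': 474.97696317830184, 'cx': 274.7421493512352, 'cy': 217.1310096780505, 'rvec': array([ 2.17640711, -2.19536062,  0.10961047]), 'tvec': array([-0.04074758,  0.61557992,  1.62916269])}
```

View pics/top0.png

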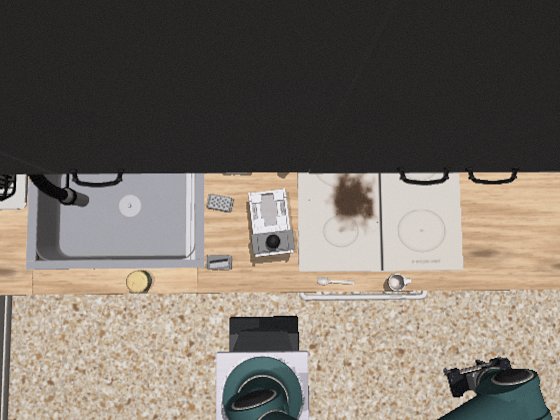

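View pics/scene0.png

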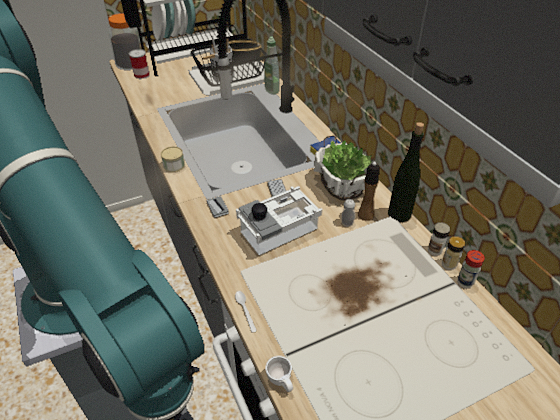

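The top view shows the grating insert at about (220,203), the slicing insert at (219,262), the grater at about (270,226) and the knob at about (273,242). The wall cabinets hang over the back of the worktop.

```bash
cat > h.py <<'E'
from rig import robot
import cv2, numpy as np
def unproj(ci,uv,z):
    "world points at height z seen at pixels uv"
    R=cv2.Rodrigues(np.array(ci["rvec"]))[0]; t=np.array(ci["tvec"]); c=-R.T@t
    uv=np.atleast_2d(uv).astype(float)
    d=np.c_[(uv[:,0]-ci["cx"])/ci["fx"],(uv[:,1]-ci["cy"])/ci["fy"],np.ones(len(uv))]@R
    return c+d*((z-c[2])/d[:,2])[:,None]
def proj(ci,p):
    K=np.array([[ci["fx"],0,ci["cx"]],[0,ci["fy"],ci["cy"]],[0,0,1.]])
    return cv2.projectPoints(np.atleast_2d(p).astype(float),ci["rvec"],ci["tvec"],K,None)[0][:,0]
def down(a):
    "tool down, its x axis at angle a about world z"
    c,s=np.cos(a),np.sin(a); return np.array([[c,s,0],[s,-c,0],[0,0,-1.]])
def snap(name,f):
    ci=robot.camera_info(name); im=robot.grab_frame(name); cv2.imwrite(f"pics/{f}.png",im[:,:,::-1])
    np.save(f"pics/{f}.npy",ci,allow_pickle=True); return ci
def load(f): return np.load(f"pics/{f}.npy",allow_pickle=True).item()
E
python3 - <<'E'
from h import *
ci=robot.camera_info("top")
for n,uv,z in (("grating",(220,203),.013),("slicing",(219,262),.012),("knob",(273,242),.13),("tin",(139,281),.058),("corners",[(249,193),(285,189),(293,257),(253,263)],.085)): print(n,unproj(ci,uv,z).round(3))
s=robot.get_state(); print(s["tool_rot"].round(2), s["ee_pos"])
R=cv2.Rodrigues(ci["rvec"])[0];print("top cam",(-R.T@ci["tvec"]).round(2))
c=robot.camera_info("wrist");R=cv2.Rodrigues(c["rvec"])[0]
print("wrist cam", (-R.T@c["tvec"]).round(3),R.round(2),c["fx"])
im=cv2.imread("pics/top0.png")[170:290,180:310]; cv2.imwrite("pics/top0c.png",cv2.resize(im,None,fx=5,fy=5,interpolation=cv2.INTER_CUBIC))
for a in (0,np.pi/2,-np.pi/2,np.pi):
  for p in ([.6,.2,.25],[.45,0.02,.35]): print(a,p,robot.ik(p,down(a)))
E
```

```text
grating [[0.668 0.146 0.013]]
slicing [[0.461 0.149 0.012]]
knob [[ 0.525 -0.038  0.13 ]]
tin [[0.401 0.413 0.058]]
corners [[ 0.693  0.041  0.085]
 [ 0.705 -0.081  0.085]
 [ 0.476 -0.105  0.085]
 [ 0.457  0.029  0.085]]
[[ 0.98  0.22 -0.  ]
 [ 0.22 -0.98  0.  ]
 [-0.   -0.   -1.  ]] [ 0.13864364 -0.60909947  0.22389253]
top cam [ 0.48 -0.02  1.68]
wrist cam [ 0.215 -0.592  0.384] [[ 0.22 -0.97 -0.  ]
 [-0.94 -0.22  0.26]
 [-0.26 -0.06 -0.96]] 352.21416976406675
0 [0.6, 0.2, 0.25] [ 0.2425019   0.55216385 -0.88362181  1.54311759  0.4404602   1.25660333
 -2.27675908]
0 [0.45, 0.02, 0.35] [ 0.73894659  0.02311371 -0.8553054   1.82676229  0.0181062   1.29970881
 -1.69187182]
1.5707963267948966 [0.6, 0.2, 0.25] [ 0.32450071  0.6141141  -1.03452784  1.54055858  0.54029173  1.29784671
 -0.77782473]
1.5707963267948966 [0.45, 0.02, 0.35] [ 0.7889431   0.02592644 -0.90654282  1.82577589  0.0211858   1.29988951
 -0.12310678]
-1.5707963267948966 [0.6, 0.2, 0.25] [ 0.34912249  0.63849859 -1.08508202  1.53982298  0.57617108  1.31477715
  2.33842039]
-1.5707963267948966 [0.45, 0.02, 0.35] None
3.141592653589793 [0.6, 0.2, 0.25] [ 0.33073895  0.61996756 -1.04703588  1.54037069  0.54905189  1.30187498
  0.78675755]
3.141592653589793 [0.45, 0.02, 0.35] [ 0.84607658  0.02955663 -0.9654459   1.82471434  0.02522173  1.30013776
  1.44488668]
```

View pics/top0c.png

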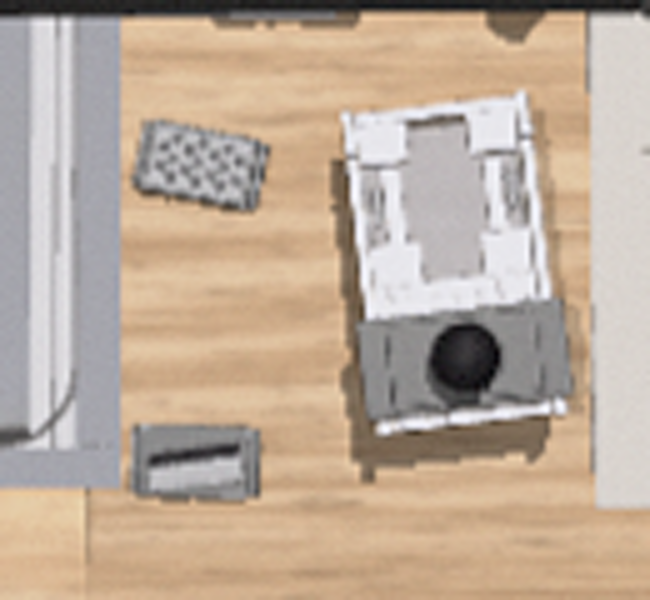

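Run:
```python
from h import *
a=np.pi/2
robot.move_ptp([.45,-0.02,.32],down(a))
robot.move_ptp([.65,-0.03,.25],down(a+.1)); robot.pause(.3); snap("wrist","w1")
robot.move_ptp([.665,.146,.17],down(a-.18)); robot.pause(.3); snap("wrist","w2")
s=robot.get_state(); print(s["time"],s["ee_pos"],s["force"])
```

```text
4.875 [0.66523681 0.14517709 0.17027895] [-1.00713094  0.86363141 -0.63824415]
```

View pics/w1.png

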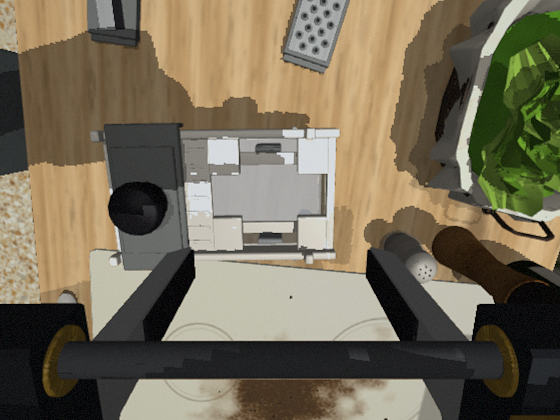

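View pics/w2.png

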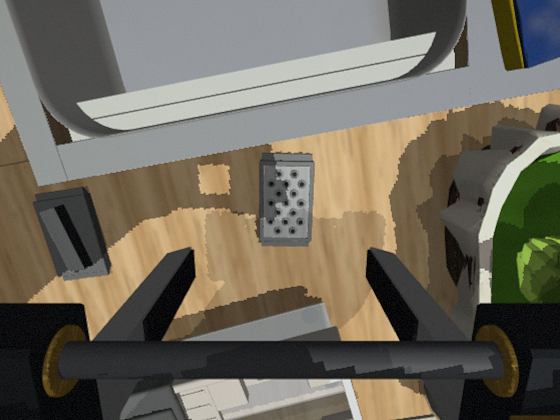

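The wrist views show the grating insert's outline from (262,154) to (309,245) in w2. In w1 the grater spans roughly (105..338, 128..262), with a bowl on its +x side. I'll zoom in on the grater.

Run:
```python
from h import *
im=cv2.imread("pics/w1.png")[115:275,90:350]; cv2.imwrite("pics/w1c.png",cv2.resize(im,None,fx=3,fy=3,interpolation=cv2.INTER_CUBIC))
c=load("w2"); q=unproj(c,[(262,154),(313,154),(309,245),(260,244)],.010); print(q.round(4),q.mean(0).round(4))
print([np.linalg.norm(q[i]-q[(i+1)%4]).round(4) for i in range(4)])
yv=(q[0]+q[1]-q[2]-q[3]); print("yaw",np.arctan2(-yv[0],yv[1]))
print("bowl rim",[unproj(c,[(443,215),(480,220)],z).round(3).tolist() for z in (.05,.1,.15)])
c=load("w1"); print("bowl w1",[unproj(c,[(440,125),(470,120)],z).round(3).tolist() for z in (.05,.1,.15)])
# insert corner view in w1 : cross-check of tongue end
print(unproj(c,[(283,60),(323,72)],.008), (q[2],q[3]))
```

```text
[[0.6592 0.1929 0.01  ]
 [0.7044 0.1847 0.01  ]
 [0.6871 0.0992 0.01  ]
 [0.6407 0.1087 0.01  ]] [0.6729 0.1463 0.01  ]
[np.float64(0.046), np.float64(0.0872), np.float64(0.0474), np.float64(0.0862)]
yaw -0.20788509956254295
bowl rim [[[0.8, 0.12, 0.05], [0.83, 0.111, 0.05]], [[0.778, 0.138, 0.1], [0.803, 0.13, 0.1]], [[0.757, 0.156, 0.15], [0.777, 0.15, 0.15]]]
bowl w1 [[[0.803, 0.056, 0.05], [0.832, 0.063, 0.05]], [[0.781, 0.054, 0.1], [0.806, 0.061, 0.1]], [[0.759, 0.053, 0.15], [0.78, 0.059, 0.15]]]
[[0.64114912 0.10560236 0.008     ]
 [0.68492584 0.09811178 0.008     ]] (array([0.68712962, 0.09915994, 0.01      ]), array([0.64068757, 0.10867237, 0.01      ]))
```

View pics/w1c.png

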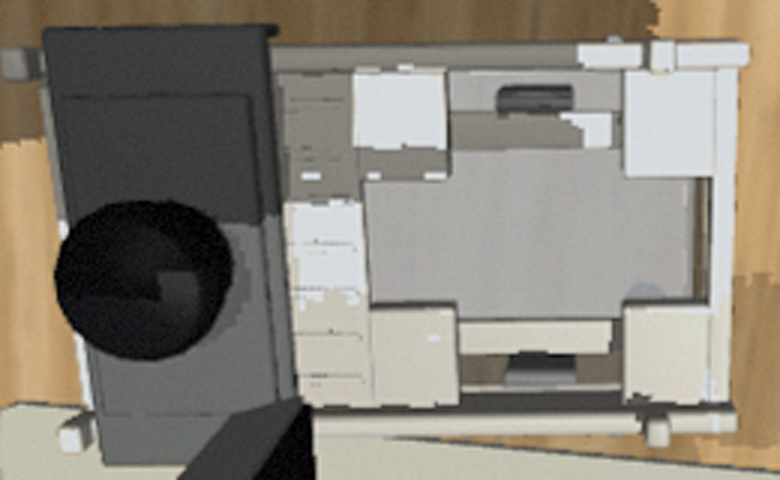

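Run:
```python
from h import *
c=load("w1")
px=np.array([(449,179),(458,304),(625,178),(625,305),(712,178),(711,304),(364,181),(371,303)])/3+[90,115]-.33
g=np.array([(17.5,21),(17.5,-21),(72.5,21),(72.5,-21),(100.5,21),(100.5,-21),(-10.5,21),(-10.5,-21)])/1000
w=unproj(c,px,.08)[:,:2]
M,_=cv2.estimateAffinePartial2D(g,w); print(M, "scale",np.hypot(M[0,0],M[1,0]),"yaw",np.arctan2(M[1,0],M[0,0]))
print("resid mm",((g@M[:,:2].T+M[:,2]-w)*1000).round(1).tolist())
print("well",M@[.045,0,1])
k=unproj(c,np.array((145,280))/3+[90,115],.1225)[:,:2]; R=M[:,:2]
print("knob",k,"in grater",np.linalg.solve(R,(k[0]-M[:,2])))
q=unproj(c,np.array([(534,98),(541,368)])/3+[90,115],.08)[:,:2]; print("clips in grater",[np.linalg.solve(R,p-M[:,2]).round(4) for p in q])
# insert box overlay (centre .6729,.1463,yaw -.208) for w2
c=load("w2"); im=cv2.imread("pics/w2.png")
for cx,cy,y,col in ((.6729,.1463,-.2,(0,0,255)),):
  Rz=np.array([[np.cos(y),-np.sin(y)],[np.sin(y),np.cos(y)]])
  for z,col in ((.001,(0,255,0)),(.012,(0,0,255))):
    P=np.array([(25,45),(25,-45),(-25,-45),(-25,45)])/1000@Rz.T+[cx,cy]
    cv2.polylines(im,[(proj(c,np.c_[P,[z]*4])*8).round().astype(int)],True,col,1,shift=3)
cv2.imwrite("pics/ov.png",cv2.resize(im[130:270,210:360],None,fx=4,fy=4,interpolation=cv2.INTER_NEAREST))
```

```text
Traceback (most recent call last):
cv2.error: OpenCV(4.12.0) /io/opencv/modules/calib3d/src/ptsetreg.cpp:1108: error: (-215:Assertion failed) count >= 0 && to.checkVector(2) == count in function 'estimateAffinePartial2D'
```

Run:
```python
from h import *
c=load("w1")
px=np.array([(449,179),(458,304),(625,178),(625,305),(712,178),(711,304),(364,181),(371,303)])/3+[90,115]-.33
g=np.array([(17.5,21),(17.5,-21),(72.5,21),(72.5,-21),(100.5,21),(100.5,-21),(-10.5,21),(-10.5,-21)])/1000
w=unproj(c,px,.08)[:,:2].copy()
M,_=cv2.estimateAffinePartial2D(g*1000,w*1000,ransacReprojThreshold=10); M[:,2]/=1000
print(M, "scale",np.hypot(M[0,0],M[1,0]),"yaw",np.arctan2(M[1,0],M[0,0]))
print("resid mm",((g@M[:,:2].T+M[:,2]-w)*1000).round(1).tolist())
print("well",M@[.045,0,1])
k=unproj(c,np.array((145,280))/3+[90,115],.1225)[:,:2]; R=M[:,:2]
print("knob",k,"in grater",np.linalg.solve(R,(k[0]-M[:,2])))
q=unproj(c,np.array([(534,98),(541,368)])/3+[90,115],.08)[:,:2]; print("clips in grater",[np.linalg.solve(R,p-M[:,2]).round(4) for p in q])
c=load("w2"); im=cv2.imread("pics/w2.png")
cx,cy,y=.6729,.1463,-.2
Rz=np.array([[np.cos(y),-np.sin(y)],[np.sin(y),np.cos(y)]])
for z,col in ((.001,(0,255,0)),(.012,(0,0,255))):
    P=np.array([(25,45),(25,-45),(-25,-45),(-25,45)])/1000@Rz.T+[cx,cy]
    cv2.polylines(im,[(proj(c,np.c_[P,[z]*4])*8).round().astype(int)],True,col,1,shift=3)
cv2.imwrite("pics/ov.png",cv2.resize(im[130:270,210:360],None,fx=4,fy=4,interpolation=cv2.INTER_NEAREST))
```

```text
[[ 0.98509582 -0.10539497  0.59672079]
 [ 0.10539497  0.98509582 -0.03092289]] scale 0.9907178581342224 yaw 0.10658411135138904
resid mm [[1.0, 0.3], [-0.4, -0.5], [-0.0, 0.2], [-0.4, 0.1], [0.2, 0.4], [-0.6, -0.1], [0.0, 0.7], [0.2, -1.0]]
well [ 0.6410501  -0.02618012]
knob [[ 0.53199054 -0.03901642]] in grater [-0.06583502 -0.00117232]
clips in grater [array([0.0442, 0.0458]), array([ 0.0453, -0.0432])]
```

View pics/ov.png

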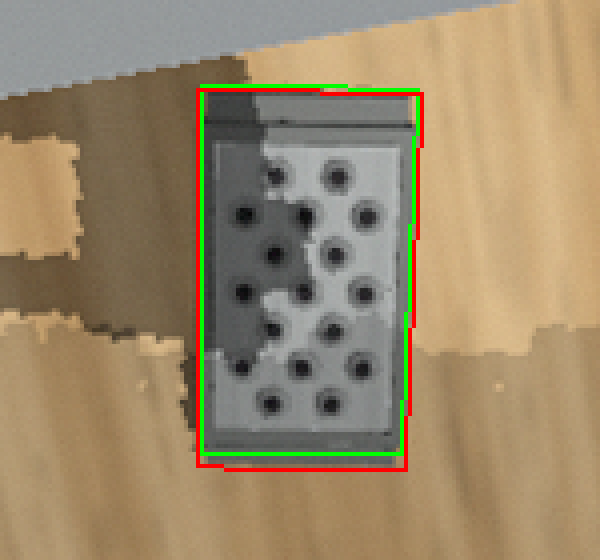

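The overlay agrees with the insert outline to about 1–2 mm, with centre about (.672,.146) and yaw about -0.2. The grater fit residuals are at most 1 mm. Next I check the gripper body's clearance to the bowl before I descend.

Run:
```python
from h import *
c=robot.camera_info("scene"); im=cv2.imread("pics/scene0.png")
y=-.2; Rz=np.array([[np.cos(y),-np.sin(y)],[np.sin(y),np.cos(y)]])
P=np.array([(88,37),(88,-37),(-88,-37),(-88,37)])/1000@Rz.T+[.672,.146]
for z,col in ((0.,(0,255,0)),(.1,(0,0,255)),(.15,(255,0,0))):
    cv2.polylines(im,[(proj(c,np.c_[P,[z]*4])*8).round().astype(int)],True,col,1,shift=3)
for x,yy,z in ((.803,.13,.1),(.777,.15,.15),(.83,.111,.05)): cv2.circle(im,tuple(proj(c,[x,yy,z])[0].round().astype(int)),1,(0,255,255),-1)
cv2.imwrite("pics/ov2.png",cv2.resize(im[110:240,230:400],None,fx=4,fy=4,interpolation=cv2.INTER_CUBIC))
```

```text
(no output)
```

View pics/ov2.png

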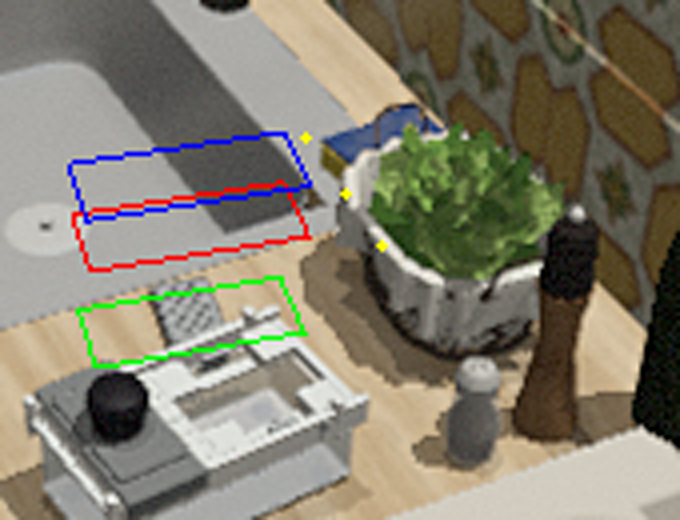

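The bowl rim is at x≈.80 and the gripper body reaches only .76, so it clears. I go on to the grasp.

Run:
```python
from h import *
c=robot.camera_info("scene"); print("mill foot, salt foot",unproj(c,[(366,215),(347,223)],0).round(3).tolist())
a=np.pi/2-.2; x,y=.672,.146
robot.gripper_to(.08)
robot.move_ptp([x,y,.08],down(a))
print("contact",robot.move_linear([x,y,.0215],velocity=.05,threshold=6), robot.get_state()["ee_pos"])
robot.gripper_to(.03); s=robot.get_state(); print("opening",s["opening"],s["force"],s["ee_pos"])
robot.move_linear([x,y,.18],velocity=.12); robot.pause(.2); s=robot.get_state(); print(s["opening"],s["force"],s["time"])
snap("wrist","w3")
```

```text
mill foot, salt foot [[0.872, -0.085, 0.0], [0.8, -0.09, 0.0]]
contact False [0.67218128 0.14606985 0.02184185]
opening 0.04954039024728819 [ 0.33665984 -0.1780409   0.9880288 ] [0.67201345 0.14599234 0.02154182]
0.04968410559791365 [ 0.58211846 -0.42845042 -0.59307058] 9.3417
```

View pics/w3.png

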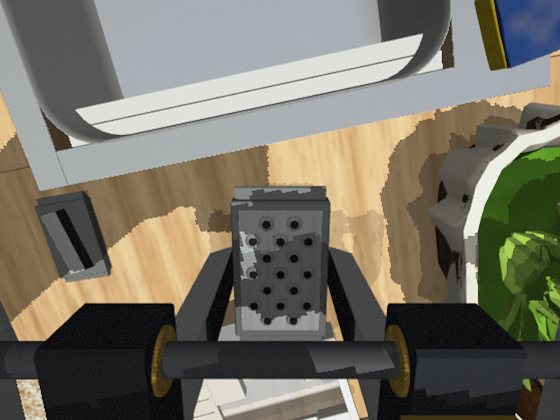

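The insert is held at an opening of 49.7 mm. Its far tongue edge is at row ~187 and its near top edge at ~338. Now I measure its offset along the pads and carry it over the well.

Run:
```python
from h import *
c=load("w3"); ax=down(np.pi/2-.2)[:,0]
p=unproj(c,[(280,187),(280,199),(280,338)],.1665); print("along insert y from TCP:",((p-[.672,.146,0])@ax).round(4), "lower:",((unproj(c,[(280,187)],.16)-[.672,.146,0])@ax).round(4))
a=np.pi/2+.1066; x,y=.641,-.0262
robot.move_ptp([x,y,.18],down(a)); robot.pause(.2)
robot.move_linear([x,y,.125],velocity=.08); robot.pause(.2); snap("wrist","w4")
s=robot.get_state(); print(s["ee_pos"],s["opening"],s["force"],s["time"])
```

```text
along insert y from TCP: [ 0.0442  0.0381 -0.0424] lower: [0.043]
[ 0.64114978 -0.02623015  0.12537035] 0.049804498150211776 [ 0.51401895 -0.79518085 -1.29462815] 11.4083
```

View pics/w4.png

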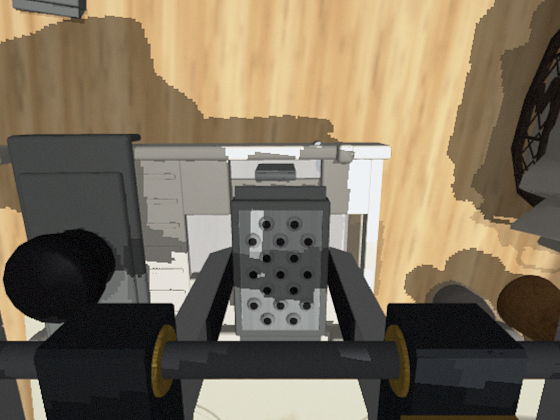

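Aligned over the well: the opening's edges show at columns ~230 and ~322 and the far clip at (275,171). I check these numerically, then lower the insert.

Run:
```python
from h import *
c=load("w4"); th=.1066; gx=np.array([np.cos(th),np.sin(th),0]); gy=np.array([-gx[1],gx[0],0]); t=np.array([.641,-.0262,0])
p=unproj(c,[(230,190),(322,190)],.08)-t; print("edges x",(p@gx).round(4)); p=unproj(c,[(275,171),(335,213),(365,213)],.08)-t; print("clip, notch edge y",(p@gy).round(4))
f=robot.get_state()["force"]
print("contact",robot.move_linear([t[0],t[1],.096],velocity=.04,threshold=5)); s=robot.get_state(); print(s["ee_pos"],s["force"]-f,s["opening"],s["time"])
```

```text
edges x [-0.0279  0.0269]
clip, notch edge y [0.047  0.0215 0.0215]
contact True
[ 0.64075507 -0.02619469  0.09796186] [0.94498042 1.08831257 2.36163026] 0.049503128865308256 12.0417
```

Contact came with the insert about 8.5–10 mm proud, as expected for resting on the clips. Press it down.

Run:
```python
from h import *
x,y=.641,-.0262
f=robot.get_state()["force"]
print(robot.move_linear([x,y,.0885],velocity=.03,threshold=45)); robot.pause(.2)
s=robot.get_state(); print(s["ee_pos"],s["force"]-f,s["opening"],s["time"])
snap("wrist","w5")
c=load("w5")
im=cv2.imread("pics/w5.png")[130:390,130:430]; cv2.imwrite("pics/w5c.png",cv2.resize(im,None,fx=2,fy=2,interpolation=cv2.INTER_CUBIC))
```

```text
False
[ 0.6409048  -0.02614383  0.08830382] [-1.60623925 -0.45430572 -1.19578197] 0.04962362421972087 12.7167
```

View pics/w5c.png

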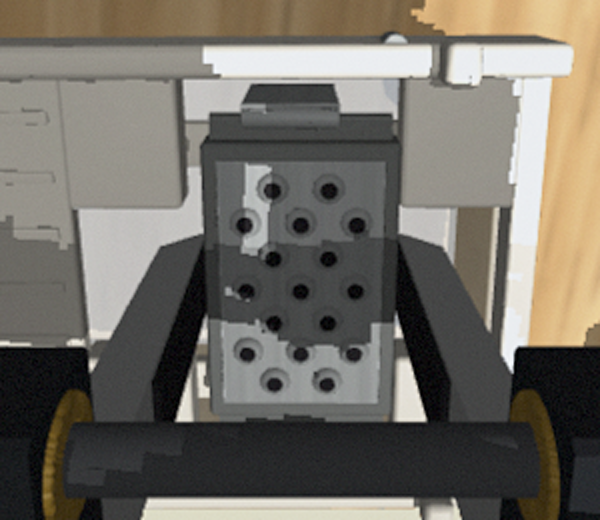

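The +y clip nose now overlaps the tongue and the force has dropped back, so that end has snapped. The near end is hidden, so I release, back off and look from above the knob.

Run:
```python
from h import *
x,y=.641,-.0262; a=np.pi/2+.1066
robot.gripper_to(.066); robot.move_linear([x,y,.2],velocity=.15)
robot.move_ptp([.60,-.045,.2],down(a)); robot.pause(.2); snap("wrist","w6")
s=robot.get_state(); print(s["opening"],s["force"],s["time"])
c=load("w6"); u=proj(c,[[.641,-.026,.08],[.532,-.039,.1225]]); print(u)
u=u[0].round().astype(int); im=cv2.imread("pics/w6.png")[max(u[1]-100,0):u[1]+100,max(0,u[0]-230):u[0]+100]; print(im.shape)
cv2.imwrite("pics/w6c.png",cv2.resize(im,(im.shape[1]*24//10,im.shape[0]*24//10),interpolation=cv2.INTER_CUBIC))
```

```text
0.06632366661697904 [ 0.24991892  0.47274279 -0.25428529] 14.6917
[[329.95394257 198.35433159]
 [181.16924872 213.3088605 ]]
(200, 330, 3)
```

View pics/w6c.png

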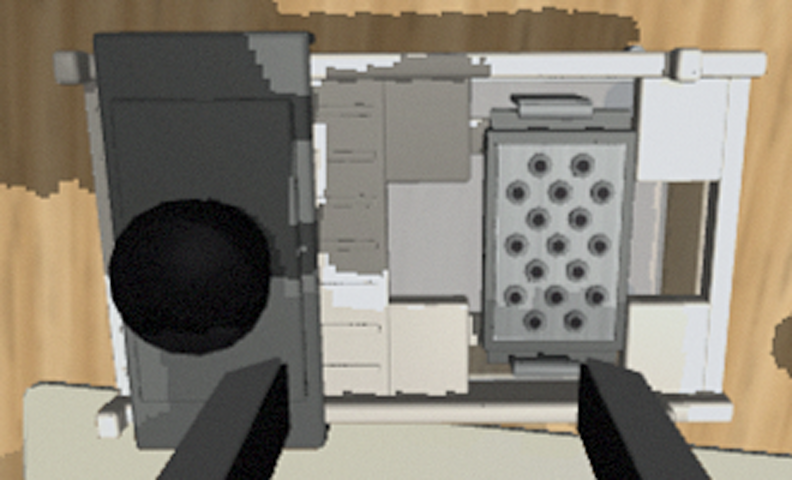

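Both clip noses overlap the tongues and the insert looks flush, shifted about 2.4 mm in x, which is within its 2.5 mm of play. The knob is at its predicted pixel to within 2 px. I'm gripping it and sliding, with force monitoring.

Run:
```python
from h import *
a=np.pi/2+.1066; g=np.array([np.cos(.1066),np.sin(.1066),0]); k=np.array([.531,-.0385,0])
k0=k+[0,0,.126]
robot.gripper_to(.085)
robot.move_ptp(k+[0,0,.19],down(a))
print("contact",robot.move_linear(k0,velocity=.08,threshold=8))
robot.gripper_to(.03); s=robot.get_state(); print("grip",s["opening"],s["force"],s["ee_pos"],s["time"])
p=s["ee_pos"]
print("blocked",robot.move_linear(k0+.08*g,velocity=.08,threshold=25)); s=robot.get_state(); print(s["ee_pos"],s["force"],s["time"],s["opening"])
```

```text
contact False
grip 0.04464570887338113 [0.37085795 0.04729976 1.43363201] [ 0.53099649 -0.03850894  0.12602512] 17.2583
blocked False
[ 0.61029081 -0.02972388  0.1260289 ] [-1.1357186   2.9157177   2.63781952] 18.4083 0.04463901492621326
```

Run:
```python
from h import *
g=np.array([np.cos(.1066),np.sin(.1066),0]); k0=np.array([.531,-.0385,.126]); o=np.array([.5967,-.0309,0])
print("stop",robot.move_linear(k0+.124*g,velocity=.03,threshold=14)); s=robot.get_state()
print(s["ee_pos"],"x in grater",(s["ee_pos"]-o)@g,s["force"],s["opening"],s["time"])
```

```text
stop True
[ 0.63870449 -0.02647397  0.12594609] x in grater 0.04223697224581391 [-6.86437092 -0.41987987 11.99424554] 0.044528159192549835 19.375
```

Run:
```python
from h import *
g=np.array([np.cos(.1066),np.sin(.1066),0]); k0=np.array([.531,-.0385,.126]); o=np.array([.5967,-.0309,0])
s=robot.get_state(); print(s["force"])
for d in (.110,.112,.114,.116,.118):
    b=robot.move_linear(k0+d*g,velocity=.02,threshold=25); s=robot.get_state()
    print(d,b,((s["ee_pos"]-o)@g).round(4),s["ee_pos"][2].round(4),s["force"].round(1),s["time"])
    if b or s["force"][0]<-25: break
```

```text
[-6.86437092 -0.41987987 11.99424554]
0.11 False 0.0424 0.1259 [-14.5   3.9  12.6] 19.625
0.112 False 0.0426 0.1257 [-28.8   2.   22.6] 19.875
```

The slide ends in a hard stop at x=.0426 in my grater frame. The earlier camera view put the insert, gripped at .045, +2.4 mm off the opening's centre. So the true well is at about .0426, and the holder is centred over it: this agrees with home. I relax, release, retreat and check numerically.

Run:
```python
from h import *
a=np.pi/2+.1066
g=np.array([np.cos(.1066),np.sin(.1066),0]); k0=np.array([.531,-.0385,.126]); o=np.array([.5967,-.0309,0])
robot.move_linear(k0+.109*g,velocity=.02); s=robot.get_state(); print("relaxed",((s["ee_pos"]-o)@g).round(4),s["force"].round(1))
robot.gripper_to(.085); s=robot.get_state(); print("open",s["force"].round(1),s["opening"])
p=k0+.109*g; robot.move_linear([p[0],p[1],.21],velocity=.12)
robot.move_ptp([.64,-.05,.25],down(a)); robot.pause(.2); snap("wrist","w7"); snap("top","t7")
s=robot.get_state(); print(s["force"].round(1),s["time"])
# knob centre by dark blob, in grater frame; same for start image w1
for f,xk in (("w1",-.0658),("w6",-.0658),("w7",.0426)):
    c=load(f); im=cv2.imread(f"pics/{f}.png"); u=proj(c,[*(o+xk*g)[:2],.1225])[0].astype(int)
    m=(im.max(2)<32).astype(np.uint8); m=cv2.morphologyEx(m,cv2.MORPH_OPEN,np.ones((9,9)))
    n,l,st,ce=cv2.connectedComponentsWithStats(m); i=l[u[1],u[0]]; q=st[i]
    k=unproj(c,[(q[0]+q[2]/2,q[1]+q[3]/2)],.1225)[0]-o
    print(f,u,i,q,"knob x in grater",(k@g).round(4))
# what changed in top view besides arm
d=cv2.absdiff(cv2.imread("pics/top0.png"),cv2.imread("pics/t7.png")).max(2)
for n,(x,y) in dict(slicing=(219,262),tin=(139,281),spoon=(335,281),cup=(397,283)).items(): print(n,int(d[y-9:y+9,x-14:x+14].max()))
```

```text
relaxed 0.0421 [-5.7  4.8  6.4]
open [ 0.5 -0.2 -0. ] 0.08472557812366706
[-0.2 -0.3  0. ] 22.4083
w1 [137 206] 2 [ 109  182   58   52 1722] knob x in grater -0.0655
w6 [180 211] 2 [ 146  181   67   64 3315] knob x in grater -0.0663
w7 [280 185] 2 [ 255  160   54   53 2310] knob x in grater 0.0437
slicing 25
tin 21
spoon 197
cup 21
```

Run:
```python
from h import *
a=np.pi/2+.1066
g=np.array([np.cos(.1066),np.sin(.1066),0]); gy=np.array([-g[1],g[0],0]); o=np.array([.5967,-.0309,0]); yk=(np.array([.531,-.0385,0])-o)@gy
P=lambda x,z:o+x*g+yk*gy+[0,0,z]
c0=snap("scene","s7")
d=cv2.absdiff(cv2.imread("pics/scene0.png"),cv2.imread("pics/s7.png")).max(2)
for n,(x,y) in dict(spoon=(246,312),slicing=(217,207),cup=(279,373),salt=(348,212)).items(): print(n,np.percentile(d[y-10:y+10,x-8:x+8],[50,95,100]))
robot.gripper_to(0); robot.move_ptp(P(-.012,.2),down(a)); robot.move_linear(P(-.012,.126),velocity=.1,threshold=8)
for t in (4,10,18):
    b=robot.move_linear(P(.03,.126),velocity=.02,threshold=t); s=robot.get_state(); print(b,((s["ee_pos"]-o)@g).round(4),s["force"].round(1))
robot.move_linear(P(-.012,.126),velocity=.08); robot.move_linear(P(-.012,.25),velocity=.15); robot.pause(.2)
s=robot.get_state(); print(s["ee_pos"],s["force"].round(1),s["time"])
robot.move_ptp([.64,-.05,.25],down(a)); robot.pause(.2); snap("wrist","w8")
d=cv2.absdiff(cv2.imread("pics/w7.png"),cv2.imread("pics/w8.png")).max(2)
m=cv2.imread("pics/w8.png").max(2)<32; n,l,st,ce=cv2.connectedComponentsWithStats(cv2.morphologyEx(m.astype(np.uint8),cv2.MORPH_OPEN,np.ones((9,9)))); print(st[l[185,280]])
```

```text
spoon [18. 24. 33.]
slicing [ 7. 11. 20.]
cup [ 7. 11. 23.]
salt [ 7. 12. 28.]
True 0.0067 [-1.5 -0.4  1.3]
True 0.0067 [-1.5  0.   1.1]
True 0.0068 [-1.4 -0.7  1.7]
[ 0.58458185 -0.03271468  0.24932794] [-0.  -0.1 -0.6] 28.4333
[ 255  159   50   54 2151]
```

An 18 N push doesn't move the holder, so it is hard against its stops. Nothing else in the scene has moved and the robot is clear.

```bash
python3 -c "
from rig import robot
robot.sign_off()"
```

```text
the job is handed in; nothing more can be done
```

I pressed the grating insert into the grater, slid the food holder home over it, and handed the job in at about 29 s of the 48 s allowed. No verdict was reported.

**Insert:** The close view after pressing showed both clip noses over the tongues and the insert flush. It looked about 2.4 mm off centre along x, inside the 5 mm limit.

**Holder:** It slid past the detent to a hard stop, and pushing with about 29 N moved it no further than 0.2 mm. A second push with closed fingers, up to an 18 N change, didn't move it either.

**Disagreement:** The stop came at 42.6 mm in my fitted grater frame, where I expected 45 mm. This matches the insert's apparent 2.4 mm offset, so I took it as a camera calibration error. The holder's joint value couldn't be read directly: camera and arm give about 108–111 mm of travel, plus an unknown start offset of 0–15 mm.

**Other objects:** Before and after pictures showed no sign that the slicing insert, salt shaker, mug, tin or teaspoon had moved. The top view did differ at the spoon, probably because the arm covered it; the scene camera showed the spoon unchanged.

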